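# Centre the nursing bottle on the warmer and start it

### The job

The little nursing bottle stands off-centre on the round heating plate of the bottle warmer. Without gripping or lifting it, push it with light taps of the fingertips until it stands upright and free in the middle of the plate, inside the dark ring; do not tip it over or shove it hard. Then press the warmer's round button all the way down and let it come back up, leaving everything else where it is.

Things in the scene. Friction and masses are not known exactly. Their poses are not given: they have to be found in the camera images.
- bottle: The bottle to centre: loose small white nursing bottle, about 80 g, 67 mm tall, round about z. Origin: centre of its underside. Foot 28 mm across; straight body 38 mm across from 9 to 40 mm up; above it a collar and teat. Wobbly: pushed with the fingertips 8 to 12 mm above the plate it slides upright and stops with the push; pushed in its upper half it topples. Over 10 N is too hard.
- plate_top (a point): Centre of the upper face of the warmer's fixed round steel plate, where the middle of the bottle's foot belongs. Plate: 72 mm across, its face 70 mm above the table and 26 mm above the grey step (104 mm across) round it. A dark flush ring, 41 mm inside and 50 mm outside, surrounds its centre; centred, it shows evenly round the bottle. The bottle starts 15 to 19 mm off, any direction.
- warmer: The bottle warmer, fixed to the table: cream box 130 mm (its x) by 250 mm (its y), top face 42 mm above the table. Origin on the table under the centre of the heating plate; x and y axes level; the box reaches from -145 to +105 mm along its y.
- button_top (a point): Centre of the upper face of the warmer's round grey push button, 28 mm across, on the warmer's top face, 105 mm from the plate's axis towards the warmer's -y and 10 mm towards its -x. Pressed straight down.
- button (a joint): Button travel: 0 up, 0.006 m fully pressed (about 4 N); springs back up when let go.
- spare_bottle: Bystander: an identical loose bottle standing on the table beside the warmer, on its +y side. Origin: centre of its underside.
- collar: Bystander: loose grey screw collar, ring 31 mm across, 10 mm high, lying on the warmer's top face on the plate's +y side. Origin: centre of its underside.
- food_bowl: Bystander: white ceramic bowl, 110 mm across, 40 mm high, on the table to the left.
- formula_tin: Bystander: steel tin 90 mm across, 110 mm high, on the table far left.
- water_bowl: Bystander: steel bowl 100 mm across, 36 mm high, on the table to the right.
- brush: Bystander: hand brush lying on the table near right.
- pill_jar: Bystander: jar 44 mm across, 70 mm high, on the table far right.
Things that resemble listed ones, but are neither listed nor needed, are in the scene too. Leave any blue or red look-alike of the bottle alone.

How it is judged:
On the way, in this order (a step that is already met when the one before it is completed fails the run):
1. the bottle stands upright, untouched and still, in the middle of the plate (horizontal distance between bottle and plate_top below 0.006 m and angle between bottle's own z axis and vertical below 0.08 rad and linear speed of bottle below 0.02 m/s and contact force between the fingers and bottle below 0.05 N), for 0.3 s.
2. the button is pressed fully down (value of joint button above 0.0045 m), for 0.03 s.
At the end, for the whole second after the job is handed in: The bottle stands still and upright (within 0.08 rad) on the plate with its foot within 6 mm of the plate's centre, the button has been pressed at least 4.5 mm after that and is up again (under 1.5 mm), and the bystanders are where they were (horizontal distance between bottle and plate_top below 0.006 m and angle between bottle's own z axis and vertical below 0.08 rad and linear speed of bottle below 0.02 m/s and z of bottle in the frame of plate_top between -0.003 and 0.003 m and value of joint button below 0.0015 m); the robot touches nothing.
It fails at once if the bottle is tipped by more than 0.4 rad (angle between bottle's own z axis and vertical above 0.4 rad).
It fails at once if the bottle is lifted from the plate (more than 8 mm) or knocked off it (z of bottle in the frame of plate_top above 0.008 m or z of bottle in the frame of plate_top below -0.006 m).
It fails at once if the bottle is pushed or squeezed with more than 10 N (contact force between any of the fingers, the arm and bottle above 10 N).
It fails at once if another thing on the table or the warmer is moved by more than 15 mm (distance of any of spare_bottle, collar, food_bowl, formula_tin, water_bowl, brush, pill_jar from where it was at the start of the episode above 0.015 m).
It also fails if it takes over 45 s, if anything falls off the work surface, if the arm or the gripper's body presses on something with over 40 N, if the wrist force passes 120 N, or if a joint passes its speed limit or range.

### The arm

A 6-joint arm with a two-finger parallel gripper is mounted at the origin on the work surface. World frame = base frame: x ahead of the robot, y to its left, z up, the work surface at z = 0. Lengths are in m, angles in rad, forces in N, time in s.
With the tool pointing down it reaches from about 0.15 to 0.775 m from the base axis. Payload 6.1 kg.
Tool frame: the origin (TCP) lies on the front face of the gripper's body, between the roots of the fingers; the fingertips stand env.tip_reach ahead of it and the grasp point (between the pads) lies 54 mm ahead of it (env.tip_reach is the distance from the TCP to the fingertips, in m); z points along the fingers, y is the line along which they close (so a half turn about z gives the same grasp; the last joint's range is limited). The gripper opens to 85 mm and grips with 20 to 120 N. Pads are 22 mm wide; open, the fingers measure 114 mm over their backs; the gripper's body (76 mm by 85 mm) begins 54 mm behind the grasp point. The pads swing forward as they close: fully open they stand 13 mm farther back than shut.
Start: joints at [-1.301, 0.126, -0.04, 1.405, 0, 1.571], TCP at [0.14, -0.506, 0.304] pointing down, gripper open.
Joint ranges: [-2.72, 2.72], [-0.95, 1.95], [-1.27, 1.35], [-1.78, 2.02], [-1.46, 1.47], [-3.14, 3.14]. Speed limits (rad/s): [2.39, 2.39, 3.01, 3.14, 3.14, 3.14].

### API

Orientations are given as [roll, pitch, yaw] about the fixed x, y, z axes, in that order (R = Rz(yaw) Ry(pitch) Rx(roll)).
In Python, from workcell import env gives the robot as it stands.
- The arm moves only by the tool move_arm, never from a script. Its argument "targets" is a list of rows, each a list of 4 numbers: the shift along the tool's x, y, z in m, then the turn about the tool's z in degrees. In form: [[dx, dy, dz, turn], ...]. A call has 1 to 10 rows; each row shifts and turns the commanded pose from where the row before left it, along the tool's axes as they then stand; what a row does not reach is not made up. A row lasts 1/8 s, in which the tool goes at most 62.5 mm and 10.7 degrees, less where a joint would pass 70% of its speed; a pose out of reach is approached as far as the arm can. A call with a gripper value outside its range is refused whole. "jaw" is the finger opening in m, from 0 to 0.0854, set as the call begins (left out, the last holds). The fingers move at their own pace and stop on an object; "force" is the grip in N (left out, the last holds). Time passes only in rows, so rows that do not move let the fingers close. It gives the time, the measured TCP pose, the force, the opening and the grip force at its end, in the units of the state.
- env.state(): the state, without advancing time (a new reading comes with each control period).
- env.get_image(name): name is "scene" or "side" or "wrist"; returns a dict with "img" (420x560x3 uint8, blue, green, red), "camera_matrix" (3x3 intrinsics, pixels), "k1" (the pictures are not rectified: a ray, as slopes to the right and down, at radius r is drawn at 1 + k1 r^2 times it, then the intrinsics apply), "origin" and "attitude" of the camera in the world. Camera axes: x right, y down, z forward; pixel columns grow to the right and rows downward; lengths in m; the calibration is good to about 2 mm. A picture is of the moment at which its call begins. There is no depth.
- env.close_job(): hands the job in; it is judged then, once.
Trained networks look in a picture, given as the dict that the camera call returned (one of the last four; its "shot" number tells which), for a name from the list of things; names that differ only in an ending like _2 or _b are one class to them, and where a whole thing is asked for, a point or a joint stands for the part that bears it (a point fixed in the world has none). Each returns a list of dicts, best first, with "conf" (0 to 1); they miss things now and then, are a little off and sometimes report something else, mostly with a low value. They report only what shows in the picture. A call takes as long as a camera call. They do not tell look-alikes from the thing itself.
- env.boxes_of(target, picture): "xy" ([column, row] in pixels, amid what is visible of it).
- env.outline_of(target, picture): "mask" (420x560 bool, what is visible of it) and "xy" ([column, row] in pixels, amid what is visible of it).
- env.place_of(target, picture): "xy" ([column, row] in pixels: a listed point, or the origin of a listed thing).
The state is a dict: "time": time; "joint_positions": joint angles; "dq": joint speeds; "effort": joint torques, N m; "ee_pos": TCP position; "ee_rot": TCP orientation; "wrist_force": force on the tool from outside, world axes, zero at the start; "torque": the same for the moment, N m; "grip_width": finger opening in m; "finger_force": force on a finger pad.
Only numpy, scipy, OpenCV 4.12 (cv2) and the standard library are available. Lean on these libraries where they do the work, as an engineer would, in place of code of your own. Each camera call takes 0.05 s, during which the arm holds its last target. There are 200 camera calls.

## Working session

There is one attempt and no reset: what is moved stays moved. The work goes in short steps, Python scripts to look and compute and a tool call to move; the robot and the scene stay as the last step left them, time stands still between calls to the robot, and variables do not carry over. Pictures are saved under pics/ and viewed, at most 10 in all, crops included, and the job is handed in when it is done.

Besides the shell and the picture viewer there is one more tool, called after "Call:" by a JSON object that holds its "op" and its "data", one argument or row to a line. move_arm: Moves the arm, as the interface text tells. Its arguments: {"type":"object","properties":{"targets":{"type":"array"},"jaw":{"type":"number"},"force":{"type":"number"}},"required":["targets"]}

```bash
mkdir -p pics
cat > h.py <<'E'
import numpy as np, cv2
from workcell import env
from scipy.spatial.transform import Rotation as R
def att(p):
    a=np.array(p["attitude"],float)
    return a if a.shape==(3,3) else R.from_euler('xyz',a).as_matrix()
def ray(p,xy):
    K=np.array(p["camera_matrix"]);d=np.array([(xy[0]-K[0,2])/K[0,0],(xy[1]-K[1,2])/K[1,1]])
    s=d.copy()
    for _ in range(20): s=d/(1+p["k1"]*(s@s))
    v=att(p)@np.array([s[0],s[1],1]);return np.array(p["origin"]),v
def at_z(p,xy,z):
    o,v=ray(p,xy);return o+v*(z-o[2])/v[2]
def proj(p,X):
    K=np.array(p["camera_matrix"]);c=att(p).T@(np.array(X)-np.array(p["origin"]));s=c[:2]/c[2];s=s*(1+p["k1"]*(s@s))
    return np.array([K[0,0]*s[0]+K[0,2],K[1,1]*s[1]+K[1,2]])
E
python3 - <<'E'
from h import *
print(env.tip_reach, env.state())
ims=[]
for c in ["scene","side"]:
    p=env.get_image(c);ims.append(p["img"])
    print(c,p["origin"],p["attitude"],p["camera_matrix"],p["k1"])
    for t,z in [("bottle",.07),("plate_top",.07),("button_top",.045),("warmer",0),("collar",.042)]:
        for d in env.place_of(t,p)[:4]: print(t,np.round(d["xy"],1),round(d["conf"],2),np.round(at_z(p,d["xy"],z),4))
    cv2.imwrite(f"pics/{c}0.png",p["img"])
E
```

```text
0.0726 {'time': 0.0, 'joint_positions': array([-1.30102804e+00,  1.26425185e-01, -4.06049428e-02,  1.40541402e+00,
        1.01782707e-05,  1.57081209e+00]), 'dq': array([-4.19483975e-05,  1.43596226e-03,  2.17928741e-03, -1.48830716e-03,
       -7.55868868e-04,  5.19564208e-04]), 'effort': array([ 2.79331638e-03, -4.35918868e+01,  3.52920663e+01,  1.74839480e-02,
        2.91348597e-04, -3.00901000e-06]), 'ee_pos': array([ 0.1398418 , -0.50573255,  0.30310608]), 'ee_rot': array([-3.13994483e+00, -1.01522742e-05,  2.69752498e-01]), 'wrist_force': array([ 0.12000614,  0.38933006, -0.70058328]), 'torque': array([-0.02371877, -0.03085526, -0.0046993 ]), 'finger_force': 0.0, 'grip_width': 0.08525478326436127}
scene [1.01756162 0.5953563  0.8276767 ] [-2.32260879 -0.00754469  2.43238839] [[468.38059863   0.         276.72933063]
 [  0.         468.38059863 207.24728852]
 [  0.           0.           1.        ]] -0.07798387418809535
bottle [274.9 232.6] 0.95 [0.5427 0.0445 0.07  ]
bottle [238.3 289.7] 0.7 [0.7011 0.1175 0.07  ]
bottle [212.4 267.6] 0.68 [0.7079 0.0374 0.07  ]
plate_top [284.9 233.2] 0.88 [0.5269 0.0604 0.07  ]
button_top [254.8 212.1] 0.65 [ 0.5197 -0.0573  0.045 ]
warmer [281.5 251.7] 0.83 [0.5274 0.051  0.    ]
collar [302.7 262.4] 0.48 [0.5374 0.132  0.042 ]
side [0.11468358 0.97696033 0.65309306] [-2.0680827  -0.01446252 -2.78256403] [[436.9850719    0.         276.57618336]
 [  0.         436.9850719  210.04486679]
 [  0.           0.           1.        ]] 0.028151339652516576
bottle [247.5 218.6] 0.71 [0.5399 0.0429 0.07  ]
bottle [215. 223.] 0.67 [0.6098 0.0964 0.07  ]
bottle [199.7 241.5] 0.49 [0.6024 0.1908 0.07  ]
plate_top [251.3 222.2] 0.84 [0.5227 0.0568 0.07  ]
plate_top [231.2 247. ] 0.61 [0.5201 0.1843 0.07  ]
button_top [265.2 205.5] 0.4 [ 0.5414 -0.0889  0.045 ]
warmer [254.2 244.2] 0.84 [0.5166 0.0533 0.    ]
collar [229.9 248.4] 0.57 [0.5398 0.1532 0.042 ]
```

View pics/scene0.png

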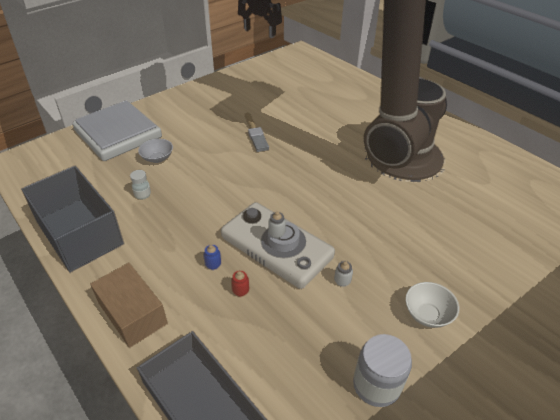

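View pics/side0.png

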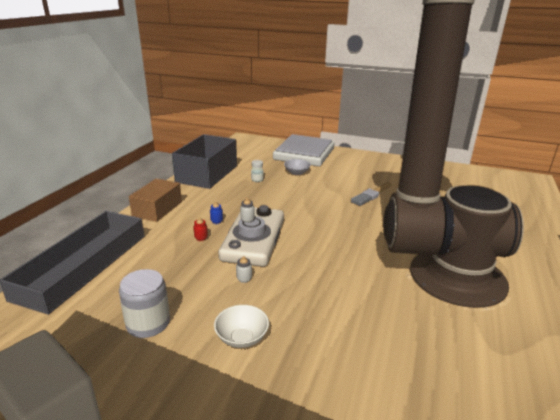

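The white bottle on the plate is at scene (276,224), with the plate ring at (285,236) and the dark button at (252,215). The collar is at (303,263) and the spare bottle at (344,272). The blue (212,257) and red (240,283) bottles are look-alikes. The bottle to centre is the white one on the plate, and I'll confirm that with the wrist camera from close up.

Call:
{"op": "move_arm", "data": {
  "targets": [
    [0.034, -0.028, 0, 0],
    [0.034, -0.028, 0, 0],
    [0.034, -0.028, 0, 0],
    [0.034, -0.028, 0, 0],
    [0.034, -0.028, 0, 0],
    [0.034, -0.028, 0, 0],
    [0.034, -0.028, 0, 0],
    [0.034, -0.028, 0, 0],
    [0.034, -0.028, 0, 0],
    [0.034, -0.028, 0, 0]
  ],
  "jaw": 0
}}

```text
time: 1.85
ee_pos: [0.3937, -0.1442, 0.3041]
ee_rot: [3.141, -0.001, 0.27]
wrist_force: [0.9, -0.7, -0.4]
grip_width: -0.0001
finger_force: 0.0
```

Call:
{"op": "move_arm", "data": {
  "targets": [
    [0.034, -0.028, 0, 0],
    [0.034, -0.028, 0, 0],
    [0.034, -0.028, 0, 0],
    [0, 0, 0, 0],
    [0, 0, 0, 0]
  ]
}}

```text
time: 2.48
ee_pos: [0.4687, -0.0374, 0.3038]
ee_rot: [3.141, 0.001, 0.27]
wrist_force: [-0.3, -0.3, -0.2]
grip_width: -0.0002
finger_force: 0.0
```

```bash
cat > look.py <<'E'
import sys
from h import *
s=env.state();print("t",round(s["time"],2),"tcp",np.round(s["ee_pos"],4),np.round(s["ee_rot"],4),"w",round(s["grip_width"],4),env.tip_reach)
for c in sys.argv[2:]:
    p=env.get_image(c);cv2.imwrite(f"pics/{c}{sys.argv[1]}.png",p["img"])
    print(c,np.round(p["origin"],3),np.round(p["attitude"],3))
    for t,z in [("bottle",.07),("plate_top",.07),("button_top",.045),("warmer",0),("collar",.042)]:
        for d in env.place_of(t,p)[:2]: print(t,np.round(d["xy"],1),round(d["conf"],2),np.round(at_z(p,d["xy"],z),4))
E
python3 look.py 1 wrist
```

```text
t 2.48 tcp [ 0.4687 -0.0374  0.3038] [3.1415e+00 5.0000e-04 2.7030e-01] w -0.0002 0.0726
wrist [ 0.549 -0.015  0.374] [ 2.815  0.    -1.302]
bottle [197.6  67.6] 0.9 [0.5435 0.0487 0.07  ]
plate_top [184.6  84.6] 0.9 [0.5287 0.0558 0.07  ]
button_top [315.6 113.1] 0.56 [ 0.5334 -0.0508  0.045 ]
collar [102.6  42.4] 0.62 [0.543  0.1362 0.042 ]
```

View pics/wrist1.png

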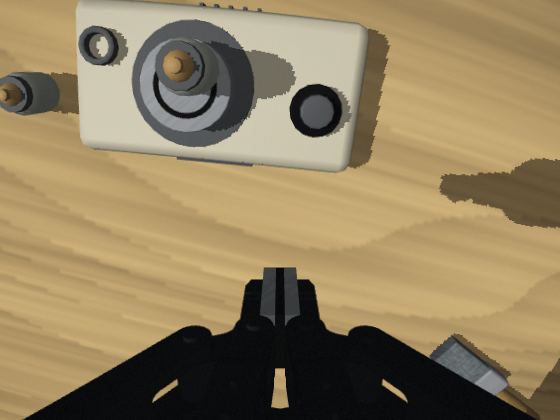

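The close view shows a white bottle with an orange teat at about (190,65), off-centre on the plate whose dark ring is at (185,85). That confirms it's the right one. The button is at (318,110), the collar at (98,45) and the white spare bottle at (20,93). The push needs to go towards world (-x,+y), so I'll turn the tool's y axis onto that line and measure from above.

Call:
{"op": "move_arm", "data": {
  "targets": [
    [0, 0, 0, -9],
    [0, 0, 0, -9],
    [0, 0, 0, -9],
    [0, 0, 0, -9],
    [0.02, 0, 0, -9],
    [0.03, 0, 0, 0],
    [0, 0, 0, 0],
    [0, 0, 0, 0]
  ]
}}

```text
time: 3.78
ee_pos: [0.4959, 0.0039, 0.3039]
ee_rot: [-3.141, 0.0, 1.055]
wrist_force: [-0.2, -0.0, 0.0]
grip_width: -0.0001
finger_force: 0.0
```

```bash
cat > fit.py <<'E'
import sys
from h import *
from scipy.optimize import minimize
def circ(p,c,r,z,n=90):
    a=np.linspace(0,2*np.pi,n,endpoint=False)
    return np.array([proj(p,[c[0]+r*np.cos(t),c[1]+r*np.sin(t),z]) for t in a])
def fit(p,c0,spec,span=.012):
    g=cv2.GaussianBlur(cv2.cvtColor(p["img"],cv2.COLOR_BGR2GRAY),(0,0),1.5).astype(np.float32)
    m=np.minimum(np.hypot(cv2.Sobel(g,-1,1,0),cv2.Sobel(g,-1,0,1)),150)
    def f(c):
        s=0
        for r,z in spec:
            q=circ(p,c,r,z).astype(np.float32);s-=cv2.remap(m,q[:,:1],q[:,1:],1).mean()
        return s
    k=np.linspace(-span,span,9)
    b=min(((c0[0]+i,c0[1]+j) for i in k for j in k),key=f)
    r=minimize(f,b,method="Nelder-Mead",options=dict(initial_simplex=[b,[b[0]+.003,b[1]],[b[0],b[1]+.003]],xatol=1e-5))
    return r.x,-r.fun
if __name__=="__main__":
    n=sys.argv[1];s=env.state();print("t",round(s["time"],2),"tcp",np.round(s["ee_pos"],4),np.round(s["ee_rot"],3))
    p=env.get_image("wrist")
    for t,z in [("bottle",.07),("plate_top",.07),("button_top",.045)]:
        for d in env.place_of(t,p)[:1]: print(t,np.round(d["xy"],1),round(d["conf"],2),np.round(at_z(p,d["xy"],z),4))
    pc,v=fit(p,(.527,.057),[(.036,.07),(.052,.044),(.025,.07),(.0205,.07)]);print("plate",np.round(pc,4),v)
    bc,v=fit(p,pc+([.014,-.008] if n=="2" else [0,0]),[(.019,.11)],.014);print("bottle body top",np.round(bc,4),v)
    im=p["img"].copy()
    for c,r,z,col in [(pc,.036,.07,(0,255,0)),(pc,.052,.044,(0,255,0)),(pc,.0205,.07,(0,255,255)),(bc,.019,.11,(0,0,255))]:
        cv2.polylines(im,[circ(p,c,r,z).astype(int)],True,col,1)
    cv2.circle(im,tuple(proj(p,[bc[0],bc[1],.137]).astype(int)),3,(255,0,255),1)
    cv2.imwrite(f"pics/fit{n}.png",im)
    off=bc-pc;y=s["ee_rot"][2];tx=np.array([np.cos(y),np.sin(y)]);ty=np.array([np.sin(y),-np.cos(y)])
    print("off mm",off*1e3,"toolxy",off@tx*1e3,off@ty*1e3,"dist",np.linalg.norm(off)*1e3,"tcp rel bottle tool",(s["ee_pos"][:2]-bc)@tx,(s["ee_pos"][:2]-bc)@ty)
E
python3 fit.py 2
```

```text
t 3.77 tcp [0.4959 0.0039 0.3039] [-3.141  0.     1.055]
bottle [301.  109.8] 0.77 [0.5418 0.0506 0.07  ]
plate_top [283.3 112.5] 0.87 [0.5287 0.0556 0.07  ]
button_top [348.1 216.8] 0.62 [ 0.534  -0.0578  0.045 ]
plate [0.528  0.0556] 476.466796875
bottle body top [0.5286 0.0615] 106.29612731933594
off mm [0.64721605 5.86809372] toolxy 5.423592636617127 -2.3319638544514096 dist 5.90367787963024 tcp rel bottle tool -0.06623487819266863 -8.495686131180914e-05
```

View pics/fit2.png

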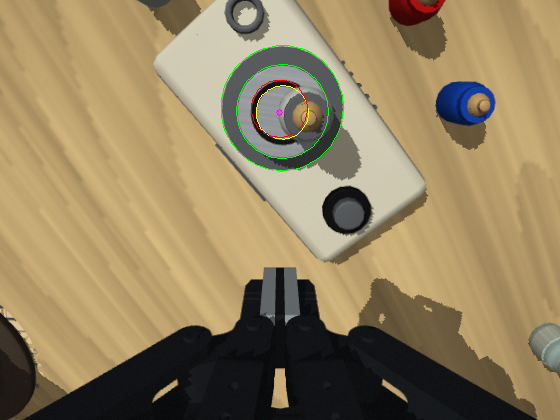

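The plate fit is good: the green circles lie on the plate and step edges, centred at (282,112). The bottle fit latched onto the dark ring instead; the bottle is actually at about (303,113), with its orange teat at (308,117). I'll locate the bottle by the teat's colour.

```bash
cat > teat.py <<'E'
import sys
from h import *
from fit import fit
s=env.state();p=env.get_image("wrist")
pc=np.array([.528,.0556])
pcf,v=fit(p,pc,[(.036,.07),(.052,.044)],.006)
hsv=cv2.cvtColor(p["img"],cv2.COLOR_BGR2HSV)
m=((hsv[...,0]<22)&(hsv[...,0]>4)&(hsv[...,1]>110)).astype(np.uint8)
# keep only near plate
u=proj(p,[*pc,.12]);roi=np.zeros_like(m);cv2.circle(roi,tuple(u.astype(int)),int(sys.argv[1]) if len(sys.argv)>1 else 38,1,-1)
# exclude table by requiring connectivity to blob inside plate
n,l,st,ce=cv2.connectedComponentsWithStats(m*roi)
i=1+np.argmax(st[1:,4])
d=env.place_of("bottle",p);d=[e for e in d if np.linalg.norm(at_z(p,e["xy"],.07)[:2]-pc)<.04][:1]
y=s["ee_rot"][2];tx=np.array([np.cos(y),np.sin(y)]);ty=np.array([np.sin(y),-np.cos(y)])
print("t",round(s["time"],2),"tcp",np.round(s["ee_pos"],4),"yaw",round(y,3),"plate fit",np.round(pcf,4),round(v),"teat px",ce[i],st[i,4])
c=[("teat",at_z(p,ce[i],.124)[:2])]+[("net",at_z(p,e["xy"],.07)[:2]) for e in d]
for k,b in c:
    o=b-pc;r=s["ee_pos"][:2]-b
    print(k,np.round(b,4),"off mm",np.round(o*1e3,1),"dist",round(np.linalg.norm(o)*1e3,1),"off in tool",np.round([o@tx*1e3,o@ty*1e3],1),"tcp-bottle in tool",np.round([r@tx*1e3,r@ty*1e3],1),"ang",np.degrees(np.arctan2(o[1],o[0])).round(1))
cv2.imwrite(f"pics/t{s['time']:.2f}.png",cv2.resize(p["img"][max(0,int(u[1])-75):int(u[1])+75,max(0,int(u[0])-100):int(u[0])+100],None,fx=3.5,fy=3.5))
E
python3 teat.py
```

```text
t 3.98 tcp [0.4959 0.0038 0.304 ] yaw 1.054 plate fit [0.528  0.0557] 245 teat px [306.3253012  115.91415663] 664
teat [0.5422 0.0499] off mm [14.2 -5.7] dist 15.3 off in tool [ 2.1 15.2] tcp-bottle in tool [-63.  -17.6] ang -21.8
net [0.5426 0.0507] off mm [14.6 -4.9] dist 15.4 off in tool [ 2.9 15.1] tcp-bottle in tool [-63.8 -17.5] ang -18.6
```

The bottle is 15.3 mm off at -20°. I'll push along tool +x, because the finger linkage is narrow in that direction and the camera sees the bottle ahead of the tips. That means turning about 99° and then moving to the far side of the bottle.

Call:
{"op": "move_arm", "data": {
  "targets": [
    [0, 0, 0, -9.9],
    [0, 0, 0, -9.9],
    [0, 0, 0, -9.9],
    [0, 0, 0, -9.9],
    [0, 0, 0, -9.9],
    [0, 0, 0, -9.9],
    [0, 0, 0, -9.9],
    [0, 0, 0, -9.9],
    [0, 0, 0, -9.9],
    [0, 0, 0, -9.9]
  ]
}}

```text
time: 5.32
ee_pos: [0.4961, 0.0041, 0.304]
ee_rot: [3.142, 0.0, 2.788]
wrist_force: [0.0, 0.1, -0.8]
grip_width: 0.0
finger_force: 0.0
```

Call:
{"op": "move_arm", "data": {
  "targets": [
    [-0.027, 0.02, 0, 0],
    [-0.027, 0.02, 0, 0],
    [-0.026, 0.02, 0, 0],
    [0, 0, 0.02, 0],
    [0, 0, 0.03, 0],
    [0, 0, 0.03, 0],
    [0, 0, 0.02, 0],
    [0, 0, 0, 0],
    [0, 0, 0, 0]
  ]
}}

```text
time: 6.45
ee_pos: [0.5925, 0.0324, 0.2049]
ee_rot: [3.141, 0.001, 2.783]
wrist_force: [0.4, -0.3, -0.3]
grip_width: 0.0
finger_force: 0.0
```

```bash
python3 teat.py 60; ls pics
```

```text
t 6.45 tcp [0.5925 0.0324 0.2049] yaw 2.783 plate fit [0.5281 0.0556] 240 teat px [273.97951583 157.43078833] 1611
teat [0.5417 0.0498] off mm [13.7 -5.8] dist 14.9 off in tool [-14.9  -0.7] tcp-bottle in tool [-53.6   1.6] ang -23.1
net [0.5418 0.0492] off mm [13.8 -6.4] dist 15.3 off in tool [-15.2  -1.2] tcp-bottle in tool [-53.3   2.1] ang -25.0
fit2.png
scene0.png
side0.png
t3.98.png
t6.45.png
wrist1.png
```

View pics/t6.45.png

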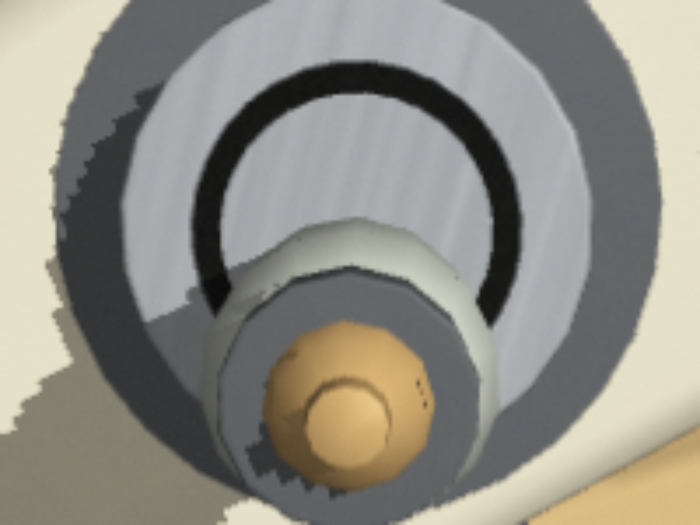

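The crop shows the white bottle with its orange teat, straight ahead of the tips and below the dark ring. The sideways error is only about 1 mm. Next I'll descend to 10 mm above the plate and approach slowly.

Call:
{"op": "move_arm", "data": {
  "targets": [
    [0, -0.002, 0.02, 0],
    [0, 0, 0.02, 0],
    [0, 0, 0.012, 0],
    [0, 0, 0, 0],
    [0.008, 0, 0, 0],
    [0.006, 0, 0, 0],
    [0.003, 0, 0, 0],
    [0, 0, 0, 0]
  ]
}}

```text
time: 7.55
ee_pos: [0.5754, 0.0367, 0.1523]
ee_rot: [3.141, 0.001, 2.783]
wrist_force: [0.0, -0.1, -0.2]
grip_width: -0.0002
finger_force: 0.0
```

Call:
{"op": "move_arm", "data": {
  "targets": [
    [0.002, 0, 0, 0],
    [0.002, 0, 0, 0],
    [0.002, 0, 0, 0],
    [0.002, 0, 0, 0],
    [0.002, 0, 0, 0],
    [0.002, 0, 0, 0],
    [0.002, 0, 0, 0],
    [0, 0, 0, 0]
  ]
}}

```text
time: 8.55
ee_pos: [0.5622, 0.0416, 0.1519]
ee_rot: [3.142, -0.0, 2.783]
wrist_force: [-0.4, -0.4, 0.2]
grip_width: 0.0001
finger_force: 0.0
```

```bash
python3 teat.py 75
```

```text
t 8.55 tcp [0.5622 0.0416 0.1519] yaw 2.783 plate fit [0.528  0.0555] 221 teat px [280.24425559 273.76392823] 3177
teat [0.5347 0.0527] off mm [ 6.7 -2.9] dist 7.3 off in tool [-7.3 -0.3] tcp-bottle in tool [-29.6  -0.8] ang -23.1
```

The push works as predicted: the bottle is now 7.3 mm off and in contact. I'll push the remaining 7 mm and then back off.

Call:
{"op": "move_arm", "data": {
  "targets": [
    [0.002, 0, 0, 0],
    [0.002, 0, 0, 0],
    [0.002, 0, 0, 0],
    [0.001, 0, 0, 0],
    [0, 0, 0, 0],
    [-0.003, 0, 0, 0],
    [-0.008, 0, 0, 0],
    [-0.012, 0, 0, 0],
    [0, 0, 0, 0],
    [0, 0, 0, 0]
  ]
}}

```text
time: 9.9
ee_pos: [0.5774, 0.0358, 0.1516]
ee_rot: [-3.141, -0.001, 2.783]
wrist_force: [-0.1, -0.3, -0.4]
grip_width: -0.0002
finger_force: 0.0
```

Call:
{"op": "move_arm", "data": {
  "targets": [
    [0, 0, -0.02, 0],
    [0, 0, -0.032, 0],
    [0, 0, -0.03, 0],
    [0, 0, -0.02, 0],
    [0, 0, 0, 0],
    [0, 0, 0, 0]
  ]
}}

```text
time: 10.65
ee_pos: [0.577, 0.0359, 0.2529]
ee_rot: [-3.141, -0.001, 2.783]
wrist_force: [0.0, -0.2, -0.2]
grip_width: -0.0001
finger_force: 0.0
```

```bash
python3 teat.py 60
python3 - <<'E'
from h import *
from fit import fit
p=env.get_image("wrist")
pc=np.array([.528,.0556])
for t in ["button_top"]:
    for d in env.place_of(t,p)[:2]: print(np.round(d["xy"],1),d["conf"],at_z(p,d["xy"],.048))
E
```

```text
t 10.65 tcp [0.577  0.0359 0.2529] yaw 2.783 plate fit [0.5278 0.0557] 257 teat px [280.99415774 142.36806232] 1027
teat [0.5282 0.0557] off mm [0.2 0.1] dist 0.2 off in tool [-0.2  0.2] tcp-bottle in tool [-52.6  -1.4] ang 26.2
net [0.5293 0.0545] off mm [ 1.3 -1.1] dist 1.7 off in tool [-1.6 -0.6] tcp-bottle in tool [-51.1  -0.7] ang -39.2
```

The bottle stands centred to within 0.2–1.7 mm, free and untouched. Next is a close look at the button.

Call:
{"op": "move_arm", "data": {
  "targets": [
    [-0.012, -0.024, 0, 0],
    [-0.012, -0.024, 0, 0],
    [-0.012, -0.024, 0, 0],
    [-0.012, -0.023, 0, 0],
    [0, 0, 0, 0],
    [0, 0, 0, 0]
  ]
}}

```text
time: 11.6
ee_pos: [0.5888, -0.0696, 0.2535]
ee_rot: [3.141, -0.001, 2.783]
wrist_force: [-0.2, -0.2, -0.2]
grip_width: -0.0003
finger_force: 0.0
```

Run:
```python
from h import *
from fit import fit,circ
s=env.state();p=env.get_image("wrist");y=s["ee_rot"][2];tx=np.array([np.cos(y),np.sin(y)]);ty=np.array([np.sin(y),-np.cos(y)])
for d in env.place_of("button_top",p)[:2]: print(np.round(d["xy"],1),d["conf"],at_z(p,d["xy"],.048))
im=p["img"].copy()
for z in (.046,.05):
    b,v=fit(p,(.534,-.05),[(.014,z)],.01);r=b-s["ee_pos"][:2];print(z,np.round(b,4),v,"dist plate",np.linalg.norm(b-[.528,.0556]),"move tool",r@tx,r@ty,s["ee_pos"])
    cv2.polylines(im,[circ(p,b,.014,z).astype(int)],True,(0,255,0),1)
cv2.imwrite("pics/btn.png",im)
```

```text
[278.9 122.6] 0.91 [ 0.53714935 -0.04987326  0.048     ]
0.046 [ 0.5369 -0.0499] 135.78640747070312 dist plate 0.10586827116383629 move tool 0.05552493273205059 0.00021167909074526194 [ 0.58881654 -0.06957989  0.25346962]
0.05 [ 0.5366 -0.0497] 135.4946746826172 dist plate 0.10568705378690456 move tool 0.05588863093913087 0.00024030832021425407 [ 0.58881654 -0.06957989  0.25346962]
```

View pics/btn.png

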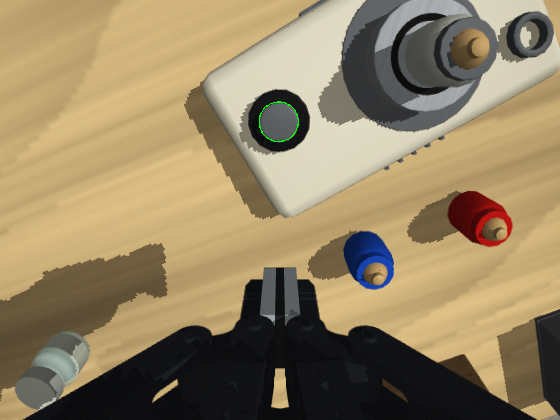

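The button at (279,122) fits the green circle well and lies 105.7 mm from the plate, as specified. The bottle stands inside the ring. I'll move over the button and press it.

Call:
{"op": "move_arm", "data": {
  "targets": [
    [0.028, 0, 0, 0],
    [0.0277, 0, 0, 0],
    [0, 0, 0.04, 0],
    [0, 0, 0.04, 0],
    [0, 0, 0.03, 0],
    [0, 0, 0.013, 0],
    [0, 0, 0, 0],
    [0, 0, 0, 0]
  ]
}}

```text
time: 12.7
ee_pos: [0.537, -0.0498, 0.132]
ee_rot: [3.141, 0.001, 2.784]
wrist_force: [-1.6, 1.3, 3.6]
grip_width: 0.0
finger_force: 1.6
```

Call:
{"op": "move_arm", "data": {
  "targets": [
    [0, 0, 0.002, 0],
    [0, 0, 0.002, 0],
    [0, 0, 0.002, 0],
    [0, 0, 0, 0]
  ]
}}

```text
time: 13.2
ee_pos: [0.5372, -0.05, 0.13]
ee_rot: [3.14, 0.004, 2.783]
wrist_force: [-13.6, 2.9, 36.1]
grip_width: -0.0001
finger_force: 18.1
```

Call:
{"op": "move_arm", "data": {
  "targets": [
    [0, 0, -0.004, 0],
    [0, 0, 0, 0]
  ]
}}

```text
time: 13.45
ee_pos: [0.5374, -0.0501, 0.1305]
ee_rot: [3.14, 0.002, 2.783]
wrist_force: [-4.4, 1.8, 13.8]
grip_width: 0.0
finger_force: 7.0
```

Call:
{"op": "move_arm", "data": {
  "targets": [
    [0, 0, -0.002, 0],
    [0, 0, 0, 0]
  ]
}}

```text
time: 13.7
ee_pos: [0.5374, -0.0501, 0.1312]
ee_rot: [3.141, 0.001, 2.783]
wrist_force: [-0.1, 1.9, 4.2]
grip_width: -0.0002
finger_force: 1.8
```

Call:
{"op": "move_arm", "data": {
  "targets": [
    [0, 0, -0.003, 0],
    [0, 0, 0, 0]
  ]
}}

```text
time: 13.95
ee_pos: [0.5372, -0.0504, 0.1341]
ee_rot: [3.142, 0.001, 2.783]
wrist_force: [1.0, 1.3, 1.1]
grip_width: -0.0
finger_force: 1.1
```

Call:
{"op": "move_arm", "data": {
  "targets": [
    [0, 0, -0.003, 0],
    [0, 0, 0, 0]
  ]
}}

```text
time: 14.2
ee_pos: [0.5365, -0.0506, 0.1367]
ee_rot: [-3.141, -0.001, 2.783]
wrist_force: [1.0, -0.0, 0.2]
grip_width: 0.0002
finger_force: 0.5
```

The force rises like a spring over about 6 mm (about 4 N) and then meets a hard stop, so the button was fully pressed. Now I'll lift off and check everything.

Call:
{"op": "move_arm", "data": {
  "targets": [
    [0, 0, -0.01, 0],
    [0, 0, -0.03, 0],
    [0, 0, -0.04, 0],
    [0, 0, -0.04, 0],
    [-0.03, 0.02, -0.02, 0],
    [-0.03, 0.03, 0, 0],
    [0, 0.03, 0, 0],
    [0, 0, 0, 0],
    [0, 0, 0, 0],
    [0, 0, 0, 0]
  ]
}}

```text
time: 15.45
ee_pos: [0.6206, 0.0028, 0.2772]
ee_rot: [-3.141, 0.0, 2.782]
wrist_force: [-0.9, -0.6, -0.5]
grip_width: -0.0001
finger_force: 0.0
```

```bash
python3 teat.py 45; cp pics/t15.45.png pics/end.png 2>/dev/null
python3 - <<'E'
from h import *
p=env.get_image("wrist");cv2.imwrite("pics/end.png",p["img"])
E
```

```text
t 15.45 tcp [0.6206 0.0028 0.2772] yaw 2.782 plate fit [0.5277 0.0558] 195 teat px [309.47738693  40.32261307] 995
teat [0.5282 0.0558] off mm [0.2 0.2] dist 0.3 off in tool [-0.1  0.3] tcp-bottle in tool [-105.1  -17.2] ang 45.1
net [0.5288 0.0567] off mm [0.8 1.1] dist 1.3 off in tool [-0.4  1.3] tcp-bottle in tool [-104.9  -18.2] ang 52.5
```

View pics/end.png

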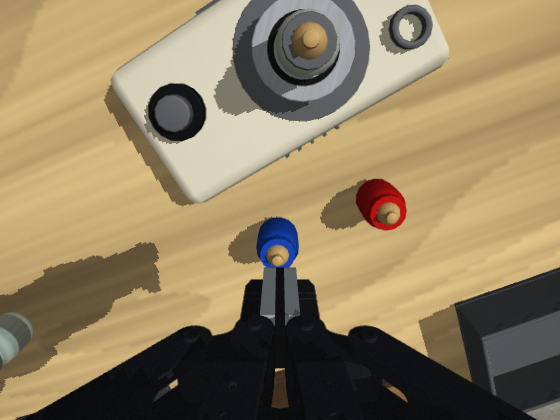

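The bottle stands upright and centred in the ring at (308,45), the button at (175,112) is up again, and nothing else has moved. I'm handing the job in.

```bash
python3 -c "
from workcell import env
print(env.close_job())"
```

```text
the job is handed in; nothing more can be done
None
```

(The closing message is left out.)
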